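# Tighten a pressure-vessel cap with a click wrench

## Task

Take the click wrench off its rest block, set its slotted head flat over the key bar on the vessel's cap and let go of it. Then take the wrench again by the black grip at its far end and turn the cap clockwise (seen from above) until the wrench breaks over with a click, and stop at once, before the handle runs on towards its end stop. Finally lift the wrench off and lay it back on its rest block, head flat between the side rims, and leave the timer, the dropper bottle and the slide box where they stand.

Things in the scene. Friction and masses are not known exactly. Their poses are not given: they have to be found in the camera images.
- wrench_head (a point): Click wrench, 210 mm long, about 0.3 kg. This point: centre of its slotted steel head (80 long x 50 wide x 26 mm high), 13 mm above its flat underside; x points along the handle, z up. The slot, 58 x 25 mm, long side along x, goes right through. A dark housing, as wide and high, continues the head from 40 to 68 mm along x. Centre of mass about 38 mm along +x.
- wrench_shaft (a point): Middle of the dark square shaft (16 mm wide, 16 mm high, free from 68 to 112 mm from the head's centre), 90 mm from the head's centre, 14 mm above the head's underside; x points along the handle away from the head. A good place to carry the wrench.
- wrench_grip_mid (a point): Middle of the black grip (58 mm long, 24 mm wide, 22 mm high), 141 mm from the head's centre, 14 mm above the head's underside; x points along the handle, away from the head.
- wrench: The wrench's head; origin under its centre, in the underside; x along the handle (as long as it has not broken over), z up.
- wrench_grip: The black grip as a part; its origin lies on the head's centre axis, at the underside; x along the handle.
- wrench_handle (a joint): Break-over angle of the handle about the head's vertical centre axis, rad; grows clockwise seen from above. 0 until the moment on the handle reaches 1.1 N m (8 N at mid grip); then it gives way: the moment peaks at about 1.3 N m near 0.04, drops (the click; 0.05 counts as clicked) to about 1 N m by 0.15; 0.2 is too far, end stop at 0.24. Springs back to 0 when let go.
- vessel_cap (a joint): Turn of the cap, rad, grows clockwise seen from above (tightening). It starts somewhere between 0.15 and 0.5, turns with a constant drag of about 0.3 N m, stays where it is left, and is tight, against a hard stop, at 0.8.
- cap_bar (a point): Centre of the cap's flat top (104 mm round, 92 mm above the bench), at the foot of the key bar (52 long x 18 wide x 15 mm high) standing on it; x along the bar, z up. The wrench's underside rests on this top; handle along +x (towards the robot's right) or -x. The vessel is fixed; below the cap it is 68 to 96 mm across, foot 140 x 110 x 14 mm.
- rest_top (a point): Centre of the flat top (40 mm above the bench) of the fixed rest block, 98 x 76 mm; x points to its open side, over which the handle hangs out, z up. Side rims 14 mm higher leave 61 mm between them; a back rim stands 42 mm behind. The wrench starts here, head's centre over this point, handle along x, and goes back so.
- timer: White round timer, 62 mm across, 34 mm high, origin under its centre; bystander.
- stain_bottle: Amber dropper bottle, 36 mm across, 102 mm high, origin under its centre; bystander.
- slide_box: Closed green box, 71 x 100 x 36 mm, origin under its centre; bystander.
Things that resemble listed ones, but are neither listed nor needed, are in the scene too. Of the things that look like the part that bears vessel_cap, the larger one is meant. There is more than one size of the wrench; the job needs the smaller.

How it is judged (in metres and radians):
On the way, in this order (a step that is already met when the one before it is completed fails the run):
1. the wrench sits flat on the cap, its slot over the key bar, and is let go (horizontal distance between wrench and cap_bar below 0.01 m and z of wrench in the frame of cap_bar below 0.004 m and angle between wrench's own z axis and vertical below 0.08 rad and contact force between the fingers and wrench below 0.1 N), for 0.2 s.
2. the fingers on the grip turn the wrench until it clicks (0.05 rad of break-over) with the cap tight (value of joint wrench_handle above 0.05 rad and value of joint vessel_cap above 0.75 rad and horizontal distance between wrench and cap_bar below 0.012 m and contact force between the fingers and wrench_grip above 0.5 N), for 0.05 s.
At the end, for the whole second after the job is handed in: The cap is tight (0.75 rad or more), and the wrench lies at rest on its rest block, head flat between the rims, its centre within 18 mm of the block's, its underside within 5 mm of the block's top (value of joint vessel_cap above 0.75 rad and horizontal distance between wrench and rest_top below 0.018 m and z of wrench in the frame of rest_top below 0.005 m and angle between wrench's own z axis and vertical below 0.08 rad and linear speed of wrench below 0.02 m/s); the robot touches nothing.
It fails at once if the handle runs on past the click, 0.2 rad or more of break-over (value of joint wrench_handle above 0.2 rad).
It fails at once if the timer, the dropper bottle or the slide box is moved more than 30 mm (distance of any of timer, stain_bottle, slide_box from where it was at the start of the episode above 0.03 m).
It also fails if it takes over 72 s, if anything falls off the work surface, if the arm or the gripper's body presses on something with over 40 N, if the wrist force passes 120 N, or if a joint passes its speed limit or range.

## Robot

A 6-joint arm with a two-finger parallel gripper is mounted at the origin on a cart in front of the work surface, level with it; the furniture and walls round the work are solid. World frame = base frame: x ahead of the robot, y to its left, z up, the work surface at z = 0. Lengths are in m, angles in degrees, forces in N, time in s.
With the tool pointing down it reaches from about 0.4 to 0.825 m from the base axis. Payload 7 kg.
Tool frame: the origin (TCP) lies at the very end of the fingers, on their centre line; the grasp point (between the pads) lies 19 mm behind it (r.grasp_offset is the z of the grasp point in the tool frame, in m); z points along the fingers, y is the direction in which the jaws open and shut (so a half turn about z gives the same grasp; the last joint's range is limited). The gripper opens to 88 mm and grips with 3 to 60 N. Pads are 19 mm wide; open, the fingers measure 130 mm over their backs; the gripper's body (78 mm by 193 mm) begins 47 mm behind the grasp point.
Start: joints at [82.741, 20.546, 0.682, 0, -70.136, -16.507], TCP at [0.272, 0.618, 0.227] pointing down, gripper open.
Joint ranges: [-176.03, 176.03], [-82.01, 121.73], [-58.28, 71.71], [-173.87, 95.51], [-174.79, -0.11], [-173.66, 173.66]. Speed limits (degrees/s): [136.94, 136.94, 172.46, 180, 180, 180].

## Interface

Orientations are given as [roll, pitch, yaw] about the fixed x, y, z axes, in that order (R = Rz(yaw) Ry(pitch) Rx(roll)).
In Python, from plant import r, capture, calibration, order gives the robot as it stands.
- The arm moves only by the tool servo_tool, never from a script. Its arguments are lists of equal length, an entry for each row: "grip": the closure, from -1 (fully open) to 1 (shut), so that 0 is half open; "translation": the shift along the tool's x, y, z in m, a list of three; "turn": the turn about the tool's z in rad. A call has 1 to 10 rows; each row is the pose to reach, as a shift and turn from the pose commanded when the call began, along the tool's axes at that moment; what a row does not reach only later rows make up. A row lasts 1/12 s, in which the tool goes at most 41.7 mm and 7.16 degrees, less where a joint would pass 70% of its speed; a pose out of reach is approached as far as the arm can. A call with a gripper value outside its range is refused whole. The fingers move at their own pace and stop on an object; "newtons" is the grip in N (left out, the last holds). Time passes only in rows, so rows that repeat a pose let the fingers close. It gives the time, the measured TCP pose, the force and the opening at its end, in the units of the state.
- r.get_state(): the state, without advancing time (a new reading comes with each control period).
- capture(name): name is "scene" or "top" or "wrist"; returns (picture, depth): 384x512x3 uint8, blue, green, red; 384x512 float32, m along the optical axis (not along the pixel's ray), 0 where there is no reading.
- calibration(name): a dict with "fx", "fy", "cx", "cy" (pixels), "view" (4x4, takes a point from world to camera coordinates). Camera axes: x right, y up, looking along -z (the intrinsics and any distortion apply to the point x, -y, -z); pixel columns grow to the right and rows downward; lengths in m; the calibration is good to about 2 mm. A picture is of the moment at which its call begins: read the wrist's pose just before it. calibration takes no time and is no camera call; for the wrist camera it gives the pose at the moment of the call.
- order.close_job(): hands the job in, once; it reports no verdict.
The state is a dict: "time_s": time; "joints": joint angles; "qd": joint speeds; "joint_torque": joint torques, N m; "tcp_pos": TCP position; "eef_rot": TCP orientation; "contact_force": force on the tool from outside, world axes, zero at the start; "moment": the same for the moment, N m; "gripper_width": finger opening in m.
Only numpy, scipy, OpenCV 4.12 (cv2) and the standard library are available. Lean on these libraries where they do the work, as an engineer would, in place of code of your own. Each camera call takes 0.05 s, during which the arm holds its last target.

## Working session

There is one attempt and no reset: what is moved stays moved. The work goes in short steps, Python scripts to look and compute and a tool call to move; the robot and the scene stay as the last step left them, time stands still between calls to the robot, and variables do not carry over. Pictures are saved under pics/ and viewed, and the job is handed in when it is done.

Besides the shell and the picture viewer there is one more tool, called after "Request:" by a JSON object that holds its "op" and its "data", one argument or row to a line. servo_tool: Moves the arm, as the interface text tells. Its arguments: {"type":"object","properties":{"grip":{"type":"array","items":{"type":"number"}},"translation":{"type":"array","items":{"type":"array","items":{"type":"number"}}},"turn":{"type":"array","items":{"type":"number"}},"newtons":{"type":"number"}},"required":["grip","translation","turn"]}

```bash
ls; mkdir -p pics
python3 - <<'E'
from plant import r,capture,calibration
import cv2,numpy as np
s=r.get_state();print(s)
for n in ("scene","top"):
    p,d=capture(n);cv2.imwrite(f"pics/{n}0.png",p);np.save(f"pics/{n}0.npy",d);c=calibration(n);print(n,c)
E
```

```text
pics
{'time_s': 0.0, 'joints': array([ 8.27428247e+01,  2.05907237e+01,  6.32878555e-01, -1.90561039e-02,
       -7.01351284e+01, -1.65047832e+01]), 'qd': array([-0.02272587,  0.06701662,  0.02463506, -0.07194459,  0.01028191,
        0.01583883]), 'joint_torque': array([ 4.60474203e-04, -5.82712519e+01,  2.93043101e+01,  6.99726105e+00,
        6.83893843e-03, -1.48835288e-04]), 'tcp_pos': array([0.27183936, 0.61730512, 0.22562726]), 'eef_rot': array([ 1.79905768e+02, -9.23997046e-03, -2.37684407e+01]), 'contact_force': array([-0.35831266,  0.27379732,  0.13545574]), 'moment': array([ 0.03254319, -0.00347506, -0.01988058]), 'gripper_width': 0.08794921241416044}
scene {'fx': 395.97330160518356, 'fy': 395.97330160518356, 'cx': 251.010791550977, 'cy': 188.62463947426858, 'view': array([[ 0.71314509, -0.70097689,  0.00744892, -0.49567707],
       [ 0.52103108,  0.53712462,  0.66334287, -0.31972971],
       [-0.46898902, -0.46917859,  0.74827852, -0.87107755],
       [ 0.        ,  0.        ,  0.        ,  1.        ]])}
top {'fx': 427.3638774301603, 'fy': 427.3638774301603, 'cx': 257.5804623402209, 'cy': 188.02547661196127, 'view': array([[-0.0131074 , -0.99976868, -0.01705235, -0.07450827],
       [ 0.99556561, -0.01463724,  0.09292401, -0.58526994],
       [-0.09315212, -0.01575874,  0.99552717, -1.41150203],
       [ 0.        ,  0.        ,  0.        ,  1.        ]])}
```

View pics/scene0.png

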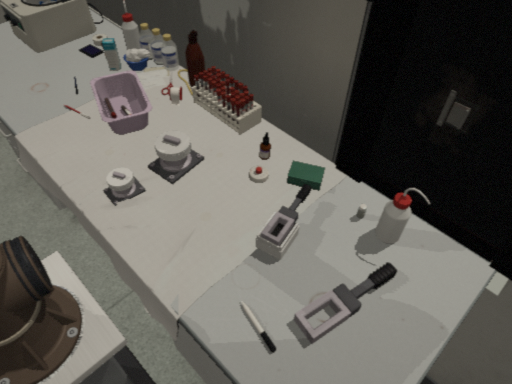

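View pics/top0.png

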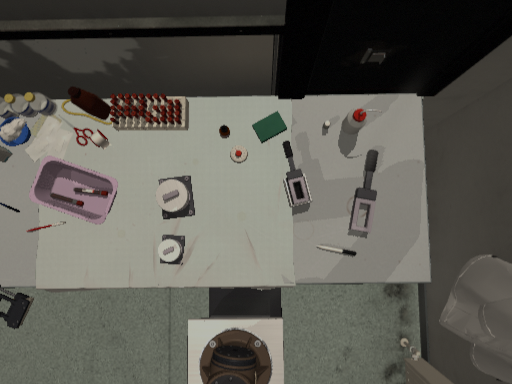

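The top view shows the candidates. Wrenches: the small one at (297,188) on its block and the large one at (364,205). Vessels: the large one at (174,195) and the small one at (171,250). I choose the small wrench and the large vessel. Bystanders are the timer (238,155), the bottle (224,131) and the box (270,127). Next I'll check close crops.

Run:
```python
import cv2,numpy as np
p=cv2.imread("pics/top0.png")
a=cv2.resize(p[130:220,265:325],None,fx=6,fy=6,interpolation=cv2.INTER_CUBIC)
b=cv2.resize(p[165:255,145:205],None,fx=6,fy=6,interpolation=cv2.INTER_CUBIC)
cv2.imwrite("pics/crop0.png",np.hstack([a,b]))
s=cv2.imread("pics/scene0.png")
cv2.imwrite("pics/crop1.png",np.hstack([cv2.resize(s[175:265,240:330],(400,400)),cv2.resize(s[115:205,130:220],(400,400))]))
```

```text
(no output)
```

View pics/crop0.png

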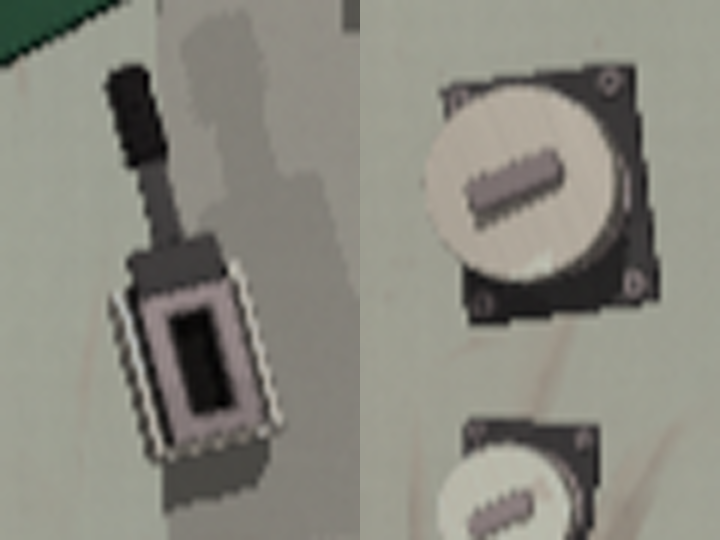

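View pics/crop1.png

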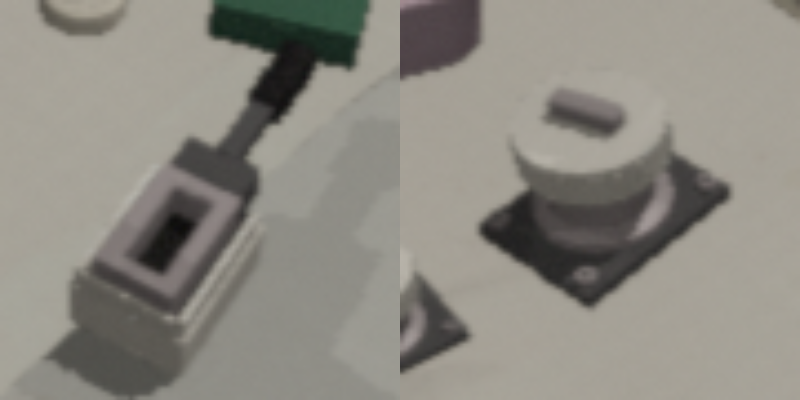

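```bash
cat > h.py <<'E'
import cv2,numpy as np
from plant import r,capture,calibration
def cloud(c,d):
    v,u=np.mgrid[:d.shape[0],:d.shape[1]]
    P=np.stack([(u-c['cx'])/c['fx']*d,-(v-c['cy'])/c['fy']*d,-d],-1)
    V=c['view'];return (P-V[:3,3])@V[:3,:3]
def ray(c,uv,z):
    uv=np.atleast_2d(np.float64(uv));V=c['view'];R=V[:3,:3]
    D=np.c_[(uv[:,0]-c['cx'])/c['fx'],-(uv[:,1]-c['cy'])/c['fy'],-np.ones(len(uv))]@R
    o=-R.T@V[:3,3];t=(z-o[2])/D[:,2];return o+D*t[:,None]
def proj(c,P):
    q=np.atleast_2d(P)@c['view'][:3,:3].T+c['view'][:3,3]
    return np.c_[c['cx']+c['fx']*q[:,0]/-q[:,2],c['cy']-c['fy']*q[:,1]/-q[:,2]]
E
python3 - <<'E'
from h import *
c=calibration("top");d=np.load("pics/top0.npy");C=cloud(c,d);p=cv2.imread("pics/top0.png")
def reg(x0,x1,y0,y1,za,zb):
    m=np.zeros(d.shape,bool);m[y0:y1,x0:x1]=True
    m&=(C[...,2]>za)&(C[...,2]<zb)&(d>0);return m
print("bench z",np.median(C[210:250,215:270,2]))
for n,a in dict(cap=(150,205,170,225,.085,.098),bar=(150,205,170,225,.1015,.115),handle=(275,300,138,172,.04,.1),head=(280,315,165,215,.058,.08),bigh=(345,385,145,240,.03,.1),timer=(225,250,143,167,.02,.05),bottle=(215,235,120,140,.03,.12),box=(250,290,110,142,.02,.05)).items():
    m=reg(*a);Q=C[m]
    rc=cv2.minAreaRect(np.float32(Q[:,:2]))
    print(n,m.sum(),"mean",Q.mean(0).round(4),"zmed",np.median(Q[:,2]).round(4),"rect",np.round(rc[0],4),np.round(rc[1],4),round(rc[2],1),cv2.minEnclosingCircle(np.float32(Q[:,:2]))[1])
cw=calibration("wrist");V=cw['view'];print("wristcam",cw['fx'],cw['cx'],cw['cy'],-V[:3,:3].T@V[:3,3],V.round(3))
E
```

```text
bench z 0.0014804305783518055
cap 714 mean [0.5579 0.1941 0.0913] zmed 0.0912 rect [0.5578 0.195 ] [0.1027 0.1021] 44.7 0.05257784202694893
bar 84 mean [0.5583 0.1943 0.1064] zmed 0.1065 rect [0.5583 0.1953] [0.0178 0.0506] 22.5 0.025576455518603325
handle 213 mean [ 0.6869 -0.1883  0.0623] zmed 0.0629 rect [ 0.6832 -0.1902] [0.1106 0.0299] 19.4 0.055516354739665985
head 398 mean [ 0.5923 -0.2102  0.0647] zmed 0.0645 rect [ 0.592 -0.206] [0.133  0.0593] 14.3 0.06681016832590103
bigh 689 mean [ 0.5429 -0.4416  0.0337] zmed 0.0334 rect [ 0.57   -0.4473] [0.068  0.2727] 78.6 0.1377236694097519
timer 92 mean [ 0.7036 -0.0177  0.0246] zmed 0.0225 rect [ 0.7038 -0.0174] [0.0479 0.052 ] 89.2 0.027697337791323662
bottle 99 mean [0.7735 0.0262 0.0626] zmed 0.056 rect [0.7761 0.0274] [0.0343 0.0325] 89.2 0.018294809386134148
box 604 mean [ 0.7922 -0.1248  0.0345] zmed 0.0346 rect [ 0.7925 -0.1252] [0.0711 0.0999] 28.4 0.05969337001442909
wristcam 297.69117882319443 258.37721171791213 194.98191750332455 [0.34635276 0.5860928  0.38269801] [[-0.402 -0.916  0.002  0.675]
 [ 0.874 -0.384 -0.298  0.036]
 [ 0.273 -0.117  0.955 -0.391]
 [ 0.     0.     0.     1.   ]]
```

The crops confirm the choice: the small wrench lies in the rimmed block and the big cap has its bar. I measured the cap at (0.558, 0.1945) with its top at z=0.092, bar yaw about -67.5°, and wrench yaw about 14°. I'll fly over the cap and then the wrench to take closer wrist views.

Request:
{"op": "servo_tool", "data": {
  "grip": [-1,-1,-1,-1,-1,-1,-1,-1,-1,-1],
  "translation": [
    [0.432,0.272,0],
    [0.432,0.272,0],
    [0.432,0.272,0],
    [0.432,0.272,0],
    [0.432,0.272,0],
    [0.432,0.272,0],
    [0.432,0.272,0],
    [0.432,0.272,0],
    [0.432,0.272,0],
    [0.432,0.272,0]
  ],
  "turn": [0,0,0,0,0,0,0,0,0,0]
}}

```text
time_s: 0.93
tcp_pos: [0.5058, 0.2705, 0.2265]
eef_rot: [180.0, 0.0, -23.7]
contact_force: [1.1, 0.6, -0.7]
gripper_width: 0.0876
```

Request:
{"op": "servo_tool", "data": {
  "grip": [-1,-1,-1,-1],
  "translation": [
    [0.078,0.049,0],
    [0.078,0.049,0],
    [0.078,0.049,0],
    [0.078,0.049,0]
  ],
  "turn": [0,0,0,0]
}}

```text
time_s: 1.27
tcp_pos: [0.5579, 0.1934, 0.2259]
eef_rot: [179.9, 0.0, -24.0]
contact_force: [-0.0, -0.3, 0.0]
gripper_width: 0.0874
```

Run:
```python
from h import *
print(r.get_state()['tcp_pos'],r.get_state()['eef_rot'])
c=calibration("wrist");p,d=capture("wrist");cv2.imwrite("pics/w1.png",p);np.savez("pics/w1.npz",d=d,**c)
```

```text
[0.55790813 0.19339481 0.22592356] [ 1.79934885e+02  3.27244587e-02 -2.40022303e+01]
```

View pics/w1.png

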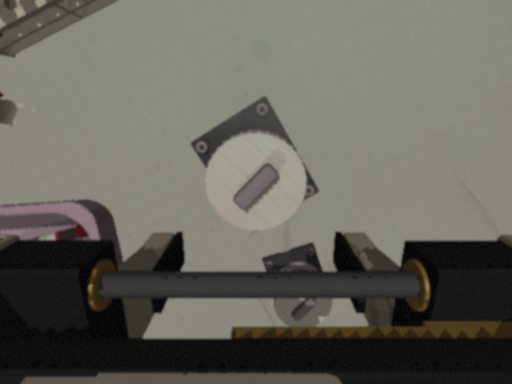

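The wrist view shows the large cap at (256,180) with its bar at (257,187), unobstructed, and the small decoy at (302,300).

Run:
```python
from h import *
c=dict(np.load("pics/w1.npz"));d=c['d'];p=cv2.imread("pics/w1.png");C=cloud(c,d)
m=np.zeros(d.shape,bool);m[120:240,195:315]=True
for n,za,zb,z in (("cap",.085,.099,.092),("bar",.101,.115,.107)):
    k=m&(C[...,2]>za)&(C[...,2]<zb);Q=C[k];rc=cv2.minAreaRect(np.float32(Q[:,:2]))
    print(n,k.sum(),np.median(Q[:,2]),Q.mean(0),rc)
    # from contour via rays onto plane
    cn=max(cv2.findContours(k.astype(np.uint8),0,1)[0],key=cv2.contourArea)[:,0]
    W=ray(c,cn,z)[:,:2].astype(np.float32)
    print(cv2.minAreaRect(W),cv2.fitEllipse(W))
```

```text
cap 6916 0.09066767547279315 [0.56367431 0.19475627 0.09067645] ((0.5610666275024414, 0.19592304527759552), (0.10316871851682663, 0.10283485800027847), 32.3530158996582)
((0.5614686012268066, 0.19584380090236664), (0.10267622023820877, 0.10213323682546616), 4.337540626525879) ((0.5615860819816589, 0.19567885994911194), (0.10172662138938904, 0.10214634239673615), 73.71070098876953)
bar 911 0.10529910379356376 [0.56194379 0.19531122 0.10509344] ((0.5612124800682068, 0.19627170264720917), (0.017335660755634308, 0.05205037444829941), 22.228073120117188)
((0.5624766945838928, 0.19558453559875488), (0.017401568591594696, 0.051094308495521545), 22.41387176513672) ((0.5621527433395386, 0.19555330276489258), (0.01872032880783081, 0.062373023480176926), 22.472698211669922)
```

Request:
{"op": "servo_tool", "data": {
  "grip": [-1,-1,-1,-1,-1,-1,-1,-1,-1,-1],
  "translation": [
    [0.2,0.32,0],
    [0.2,0.32,0],
    [0.2,0.32,0],
    [0.2,0.32,0],
    [0.2,0.32,0],
    [0.2,0.32,0],
    [0.2,0.32,0],
    [0.2,0.32,0],
    [0.2,0.32,0],
    [0.2,0.32,0]
  ],
  "turn": [-0.66,-0.66,-0.66,-0.66,-0.66,-0.66,-0.66,-0.66,-0.66,-0.66]
}}

```text
time_s: 2.15
tcp_pos: [0.6111, -0.1801, 0.2261]
eef_rot: [180.0, 0.0, 14.0]
contact_force: [0.5, 0.6, 0.6]
gripper_width: 0.0876
```

Run:
```python
from h import *
print(r.get_state()['tcp_pos'],r.get_state()['eef_rot'],r.get_state()['joints'])
c=calibration("wrist");p,d=capture("wrist");cv2.imwrite("pics/w2.png",p);np.savez("pics/w2.npz",d=d,**c)
```

```text
[ 0.61114111 -0.18005494  0.22611186] [1.79982525e+02 4.60740326e-02 1.39981486e+01] [ 1.12131593e+00  1.70496465e+01 -4.44889258e+00  2.93372043e-02
 -6.85424843e+01  1.02866098e+02]
```

View pics/w2.png

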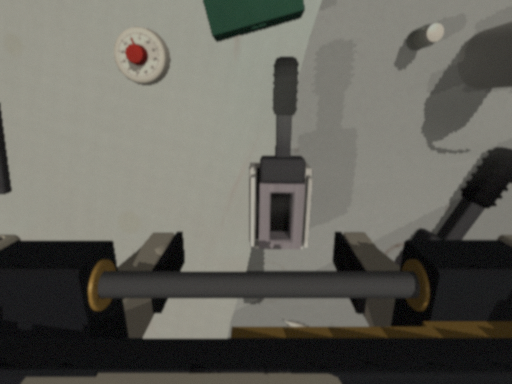

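The wrist view shows the small wrench with its head at (283,210), shaft at (284,130) and grip at (286,85).

Run:
```python
from h import *
c=dict(np.load("pics/w2.npz"));d=c['d'];p=cv2.imread("pics/w2.png");C=cloud(c,d)
def rep(n,k,z):
    Q=C[k];cn=max(cv2.findContours(k.astype(np.uint8),0,1)[0],key=cv2.contourArea)[:,0]
    W=ray(c,cn,z)[:,:2].astype(np.float32);print(n,k.sum(),np.median(Q[:,2]).round(4),Q.mean(0).round(4),cv2.minAreaRect(W))
def box(a,b,e,f):
    m=np.zeros(d.shape,bool);m[e:f,a:b]=True;return m
g=cv2.cvtColor(p,cv2.COLOR_BGR2GRAY)
for z in (.04,.054): pass
rep("grip",box(265,310,50,114)&(C[...,2]>.045),.065)
rep("shaft",box(265,310,118,152)&(C[...,2]>.045),.062)
rep("headtop",box(257,308,150,250)&(C[...,2]>.061),.066)
rep("slot",box(266,300,185,245)&(g<75),.066)
rep("housing",box(255,312,150,182)&(g<75)&(C[...,2]>.06),.066)
# axis fit
k=box(265,310,55,150)&(C[...,2]>.05);L=cv2.fitLine(np.float32(C[k][:,:2]),cv2.DIST_HUBER,0,.001,.001).ravel();print("axis",L,np.degrees(np.arctan(L[1]/L[0])))
cv2.imwrite("pics/w2c.png",cv2.resize(p[45:260,220:345],None,fx=2.7,fy=2.7,interpolation=cv2.INTER_CUBIC))
```

```text
grip 1378 0.0634 [ 0.7122 -0.1817  0.0655] ((0.7119661569595337, -0.1819424331188202), (0.0539020299911499, 0.025516649708151817), 13.439936637878418)
shaft 535 0.0605 [ 0.6644 -0.193   0.0639] ((0.663994550704956, -0.19312934577465057), (0.03483223915100098, 0.016924237832427025), 15.034921646118164)
headtop 3019 0.0645 [ 0.5958 -0.2099  0.0661] ((0.5884119868278503, -0.21159465610980988), (0.10781975090503693, 0.04977356269955635), 13.276423454284668)
slot 996 0.0391 [ 0.5682 -0.2181  0.0436] ((0.5755499601364136, -0.21459782123565674), (0.05501856654882431, 0.024710390716791153), 14.048937797546387)
housing 1150 0.0644 [ 0.6292 -0.2015  0.0652] ((0.6323318481445312, -0.20105980336666107), (0.03411822393536568, 0.04875064268708229), 14.062135696411133)
axis [ 0.97323316  0.22981983  0.69925416 -0.18478434] 13.286464
```

View pics/w2c.png

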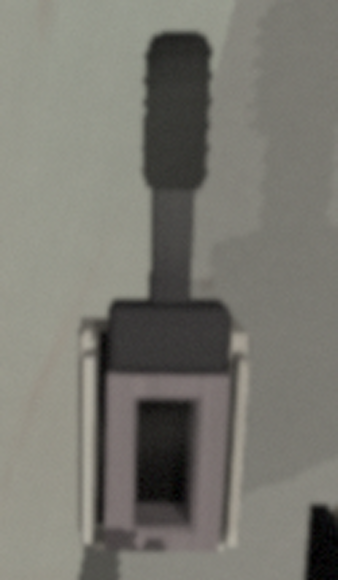

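Request:
{"op": "servo_tool", "data": {
  "grip": [-1,-1,-1,-1,-1,-1,-1,-1,-1,-1],
  "translation": [
    [0.025,0.014,0.02],
    [0.0466,0.0257,0.05],
    [0.0466,0.0257,0.085],
    [0.0466,0.0257,0.12],
    [0.0466,0.0257,0.145],
    [0.0466,0.0257,0.165],
    [0.0466,0.0257,0.18],
    [0.0466,0.0257,0.191],
    [0.0466,0.0257,0.191],
    [0.0466,0.0257,0.191]
  ],
  "turn": [0.01,0.01,0.01,0.01,0.01,0.01,0.01,0.01,0.01,0.01]
}}

```text
time_s: 3.03
tcp_pos: [0.6625, -0.1899, 0.0354]
eef_rot: [-180.0, 0.0, 13.5]
contact_force: [-0.4, -0.4, 1.2]
gripper_width: 0.088
```

Run:
```python
from h import *
s=r.get_state();print(s['tcp_pos'],s['eef_rot'])
p,d=capture("wrist");cv2.imwrite("pics/w3.png",p)
```

```text
[ 0.66254442 -0.18994943  0.03544957] [-1.79994956e+02  4.52193304e-02  1.35460352e+01]
```

View pics/w3.png

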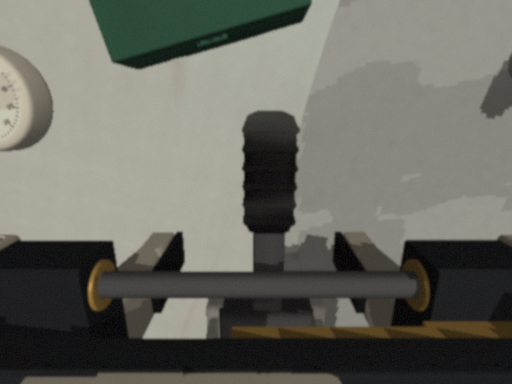

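The shaft appears at column 269, while the fingers are centred on 259. I'll shift about 4 mm and close.

Request:
{"op": "servo_tool", "data": {
  "grip": [-1,-1,1,1,1,1,1,1,1,1],
  "translation": [
    [-0.001,0.004,0],
    [-0.001,0.004,0],
    [-0.001,0.004,0],
    [-0.001,0.004,0],
    [-0.001,0.004,0],
    [-0.001,0.004,0],
    [-0.001,0.004,0],
    [-0.001,0.004,0],
    [-0.001,0.004,0],
    [-0.001,0.004,0]
  ],
  "turn": [0,0,0,0,0,0,0,0,0,0],
  "newtons": 50
}}

```text
time_s: 3.92
tcp_pos: [0.6624, -0.195, 0.0355]
eef_rot: [-180.0, 0.0, 13.5]
contact_force: [1.2, -0.2, -1.1]
gripper_width: 0.0399
```

Request:
{"op": "servo_tool", "data": {
  "grip": [1,1,1,1,1,1],
  "translation": [
    [0,0,0],
    [0,0,0],
    [0,0,0],
    [0,0,0],
    [0,0,0],
    [0,0,0]
  ],
  "turn": [0,0,0,0,0,0]
}}

```text
time_s: 4.42
tcp_pos: [0.6624, -0.195, 0.0356]
eef_rot: [-180.0, -0.0, 13.5]
contact_force: [-0.7, -0.0, -0.1]
gripper_width: 0.0158
```

Gripped at 15.8 mm, which matches the shaft. Now lift.

Request:
{"op": "servo_tool", "data": {
  "grip": [1,1,1,1,1,1,1,1,1,1],
  "translation": [
    [0,0,-0.005],
    [0,0,-0.02],
    [0,0,-0.04],
    [0,0,-0.07],
    [0,0,-0.1],
    [0,0,-0.13],
    [0,0,-0.15],
    [0,0,-0.16],
    [0,0,-0.16],
    [0,0,-0.16]
  ],
  "turn": [0,0,0,0,0,0,0,0,0,0]
}}

```text
time_s: 5.25
tcp_pos: [0.6619, -0.1948, 0.1948]
eef_rot: [-180.0, 0.0, 13.5]
contact_force: [1.1, 0.2, -3.8]
gripper_width: 0.0156
```

Request:
{"op": "servo_tool", "data": {
  "grip": [1,1,1,1,1,1,1,1,1,1],
  "translation": [
    [0,-0.02,0],
    [0.001,-0.04,0],
    [0.001,-0.07,0],
    [0.002,-0.1,0],
    [0.002,-0.13,0],
    [0.003,-0.16,0],
    [0.003,-0.19,0],
    [0.004,-0.21,0],
    [0.004,-0.22,0],
    [0.004,-0.22,0]
  ],
  "turn": [0.05,0.15,0.25,0.35,0.45,0.55,0.65,0.72,0.75,0.75]
}}

```text
time_s: 6.08
tcp_pos: [0.6134, 0.0219, 0.1931]
eef_rot: [179.9, 0.2, -29.5]
contact_force: [0.5, -0.5, -2.7]
gripper_width: 0.0158
```

Request:
{"op": "servo_tool", "data": {
  "grip": [1,1,1,1,1,1,1,1,1,1],
  "translation": [
    [-0.01,-0.012,0],
    [-0.02,-0.024,0],
    [-0.03,-0.036,0],
    [-0.04,-0.048,0],
    [-0.05,-0.058,0],
    [-0.057,-0.066,0],
    [-0.0605,-0.07,0],
    [-0.0605,-0.07,0],
    [-0.0605,-0.07,0],
    [-0.0605,-0.07,0]
  ],
  "turn": [0.09,0.19,0.29,0.39,0.49,0.58,0.64,0.665,0.665,0.665]
}}

```text
time_s: 6.92
tcp_pos: [0.5965, 0.1097, 0.1945]
eef_rot: [179.9, -0.0, -67.5]
contact_force: [-0.8, 0.8, -2.4]
gripper_width: 0.0155
```

Run:
```python
from h import *
s=r.get_state();print(s['tcp_pos'],s['eef_rot'],s['joints'])
a=[]
for n in ("wrist","top","scene"):
    c=calibration(n);p,d=capture(n);cv2.imwrite(f"pics/{n}4.png",p);np.savez(f"pics/{n}4.npz",d=d,**c)
    if n=="top":a.append(cv2.resize(p[120:270,120:270],(380,380)))
    elif n=="scene":a.append(cv2.resize(p[60:240,100:280],(380,380)))
cv2.imwrite("pics/c4.png",np.hstack(a))
```

```text
[0.59647647 0.10972301 0.1944909 ] [ 1.79890895e+02 -1.09976106e-02 -6.74983697e+01] [ 2.88586129e+01  1.54990740e+01 -1.08808877e+01 -1.28288696e-03
 -6.37296897e+01 -6.35642412e+00]
```

View pics/wrist4.png

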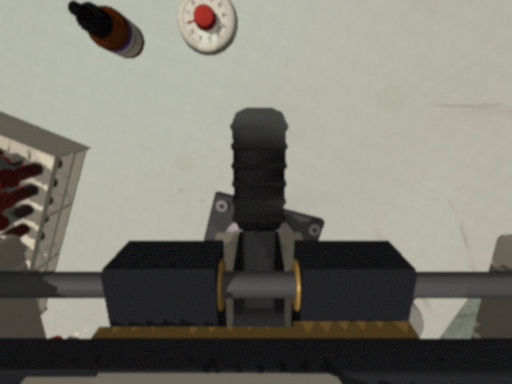

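View pics/c4.png

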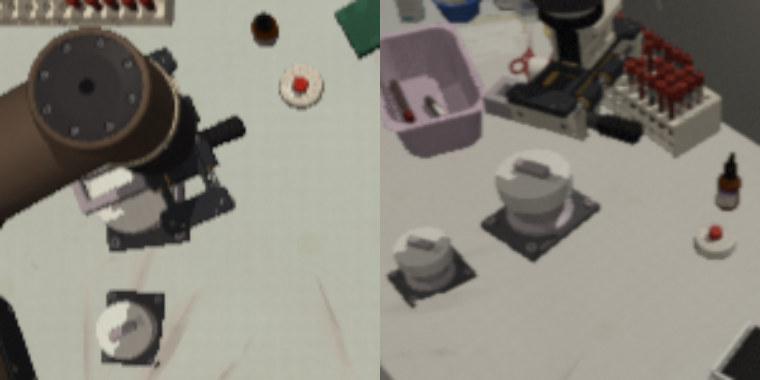

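Run:
```python
from h import *
# pitch check from wrist
c=dict(np.load("pics/wrist4.npz"));d=c['d'];C=cloud(c,d)
m=np.zeros(d.shape,bool);m[112:222,235:285]=True;m&=(C[...,2]>.15)
Q=C[m];ps=np.radians(-67.5);s=Q[:,:2]@[np.cos(ps),np.sin(ps)]-np.array([.5965,.1097])@[np.cos(ps),np.sin(ps)]
l=Q[:,:2]@[np.sin(ps),-np.cos(ps)]-np.array([.5965,.1097])@[np.sin(ps),-np.cos(ps)]
for a in np.arange(.02,.085,.01):
    k=(s>a)&(s<a+.01)&(abs(l)<.02)
    if k.sum()>20:print(a.round(3),k.sum(),np.percentile(Q[k][:,2],50).round(4),np.percentile(Q[k][:,2],90).round(4),l[k].min().round(4),l[k].max().round(4))
print("grip end s",s.max())
# ref: same at rest w3-like from w2
c=dict(np.load("pics/w2.npz"));d=c['d'];C=cloud(c,d)
# top cam measure of wrench parts
c=calibration("top");d=np.load("pics/top0.npy");C=cloud(c,d);p=cv2.imread("pics/top0.png");g=p.max(2)
m=np.zeros(d.shape,bool);m[135:215,275:315]=True
def rep(n,k,z):
    cn=max(cv2.findContours(k.astype(np.uint8),0,1)[0],key=cv2.contourArea)[:,0]
    W=ray(c,cn,z)[:,:2].astype(np.float32);print(n,k.sum(),C[k].mean(0).round(4),cv2.minAreaRect(W))
k=m&(C[...,2]>.0605)&(C[...,2]<.075);kk=np.zeros_like(k);kk[170:215]=k[170:215]
rep("head",kk,.066)
kk=np.zeros_like(k);kk[135:160]=(m&(C[...,2]>.05))[135:160];rep("grip",kk,.065)
```

```text
0.02 328 0.2229 0.2238 -0.0117 0.012
0.03 1025 0.2227 0.2236 -0.0118 0.0115
0.04 1053 0.2228 0.2237 -0.0116 0.0114
0.05 1121 0.2229 0.2238 -0.0113 0.011
0.06 1153 0.223 0.2239 -0.0109 0.0106
0.07 806 0.2224 0.2239 -0.0109 0.0106
grip end s 0.07991873902707386
head 343 [ 0.5893 -0.2109  0.0653] ((0.5861278772354126, -0.21168698370456696), (0.10981739312410355, 0.050333842635154724), 13.530623435974121)
grip 139 [ 0.6999 -0.1819  0.0935] ((0.7042970657348633, -0.18363426625728607), (0.06398042291402817, 0.024317512288689613), 13.993024826049805)
```

The wrench is held level and on axis. Fusing top and wrist gives the cap at (0.5605, 0.195). I'll correct by 2–3 mm and descend to just above the bar.

Request:
{"op": "servo_tool", "data": {
  "grip": [1,1,1,1,1,1,1,1,1,1],
  "translation": [
    [-0.0026,0.0008,0],
    [-0.0026,0.0008,0.01],
    [-0.0026,0.0008,0.03],
    [-0.0026,0.0008,0.05],
    [-0.0026,0.0008,0.07],
    [-0.0026,0.0008,0.08],
    [-0.0026,0.0008,0.084],
    [-0.0026,0.0008,0.084],
    [-0.0026,0.0008,0.084],
    [-0.0026,0.0008,0.084]
  ],
  "turn": [0,0,0,0,0,0,0,0,0,0]
}}

```text
time_s: 7.9
tcp_pos: [0.5959, 0.113, 0.1128]
eef_rot: [-179.9, -0.0, -67.6]
contact_force: [0.3, -0.2, -1.8]
gripper_width: 0.0154
```

Run:
```python
from h import *
s=r.get_state();print(s['tcp_pos'],s['eef_rot'])
c=calibration("scene");p,d=capture("scene");cv2.imwrite("pics/s5.png",cv2.resize(p[90:230,110:250],(560,560),interpolation=cv2.INTER_CUBIC))
```

```text
[0.59590859 0.11297855 0.11279919] [-1.79884048e+02 -5.67126554e-03 -6.75801677e+01]
```

View pics/s5.png

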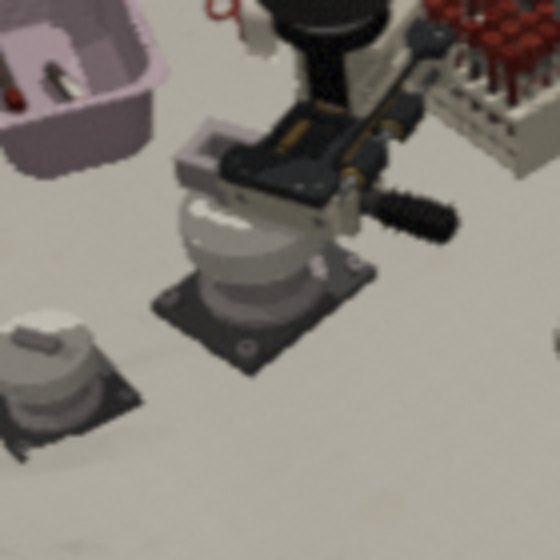

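Request:
{"op": "servo_tool", "data": {
  "grip": [1,1,1,1,1,1,1,1],
  "translation": [
    [0.0005,0.001,0.0],
    [0.0005,0.001,0.004],
    [0.0005,0.001,0.007],
    [0.0005,0.001,0.01],
    [0.0005,0.001,0.013],
    [0.0005,0.001,0.015],
    [0.0005,0.001,0.016],
    [0.0005,0.001,0.016]
  ],
  "turn": [0,0,0,0,0,0,0,0]
}}

```text
time_s: 8.62
tcp_pos: [0.5942, 0.1117, 0.0951]
eef_rot: [180.0, -0.0, -67.6]
contact_force: [0.3, -0.2, -2.5]
gripper_width: 0.0158
```

It's 7 mm below bar-top level with no contact force, so the slot is over the bar. Lower the rest.

Request:
{"op": "servo_tool", "data": {
  "grip": [1,1,1,1,1,1],
  "translation": [
    [0,0,0.002],
    [0,0,0.004],
    [0,0,0.006],
    [0,0,0.0075],
    [0,0,0.0075],
    [0,0,0.0075]
  ],
  "turn": [0,0,0,0,0,0]
}}

```text
time_s: 9.12
tcp_pos: [0.5944, 0.1119, 0.088]
eef_rot: [180.0, 0.0, -67.6]
contact_force: [-0.3, 0.9, -2.1]
gripper_width: 0.0157
```

Request:
{"op": "servo_tool", "data": {
  "grip": [1,1,1,-1,-1,-1,-1,-1,-1,-1],
  "translation": [
    [0,0,0.001],
    [0,0,0.001],
    [0,0,0.001],
    [0,0,0.001],
    [0,0,0.001],
    [0,0,0.001],
    [0,0,0.001],
    [0,0,0.001],
    [0,0,0.001],
    [0,0,0.001]
  ],
  "turn": [0,0,0,0,0,0,0,0,0,0]
}}

```text
time_s: 9.95
tcp_pos: [0.5944, 0.1118, 0.0871]
eef_rot: [-180.0, 0.0, -67.6]
contact_force: [0.0, -0.3, -0.8]
gripper_width: 0.0565
```

Run:
```python
from h import *
s=r.get_state();print(s['tcp_pos'],s['contact_force'],s['gripper_width'],s['time_s'])
a=[]
p,d=capture("scene");a.append(cv2.resize(p[90:230,110:250],(380,380),interpolation=cv2.INTER_CUBIC))
c=calibration("wrist");p,d=capture("wrist");a.append(cv2.resize(p[:,:],(400,380)))
np.savez("pics/w6.npz",d=d,p=p,**c)
cv2.imwrite("pics/s6.png",np.hstack(a))
```

```text
[0.59436342 0.11182399 0.08705034] [ 0.0198756  -0.25841528 -0.83554688] 0.05650601944197129 9.95
```

View pics/s6.png

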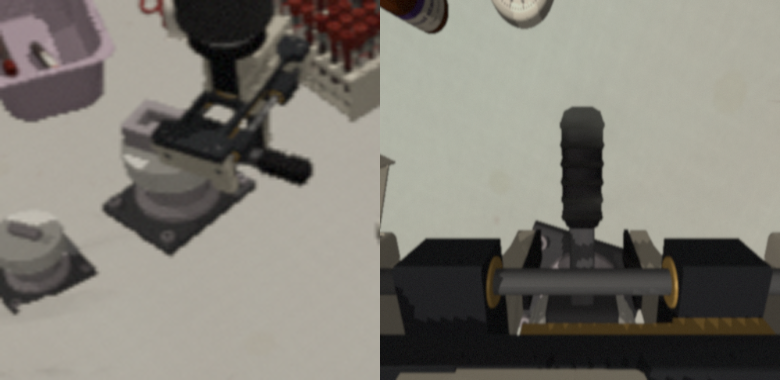

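Released, with the wrench standing on the cap. I'll raise straight up, look, and check the fit.

Request:
{"op": "servo_tool", "data": {
  "grip": [-1,-1,-1,-1,-1,-1,-1,-1,-1,-1],
  "translation": [
    [0,0,0],
    [0,0,0],
    [0,0,0],
    [0,0,-0.02],
    [0,0,-0.05],
    [0,0,-0.09],
    [0,0,-0.12],
    [0,0,-0.14],
    [0,0,-0.14],
    [0,0,-0.14]
  ],
  "turn": [0,0,0,0,0,0,0,0,0,0]
}}

```text
time_s: 10.88
tcp_pos: [0.5948, 0.1121, 0.2285]
eef_rot: [-179.8, 0.0, -67.6]
contact_force: [-0.2, -0.4, -1.6]
gripper_width: 0.0877
```

Run:
```python
from h import *
s=r.get_state();print(s['tcp_pos'],s['eef_rot'],s['gripper_width'],s['time_s'])
c=calibration("wrist");p,d=capture("wrist");np.savez("pics/w7.npz",d=d,p=p,**c);cv2.imwrite("pics/w7.png",p)
C=cloud(c,d);m=(C[...,2]>.10)&(C[...,2]<.135);m[238:]=False;
n,l,st,ce=cv2.connectedComponentsWithStats(m.astype(np.uint8));print(st[st[:,4]>200])
i=1+st[1:,4].argmax();k=l==i;Q=C[k]
L=cv2.fitLine(np.float32(Q[:,:2]),cv2.DIST_HUBER,0,.001,.001).ravel();print(L,np.degrees(np.arctan2(L[1],L[0])))
s=(Q[:,:2]-[.5605,.195])@[.381,-.9245];
for a in np.arange(-.04,.18,.02):
    q=Q[(s>a)&(s<a+.02)]
    if len(q)>20:print(a.round(3),len(q),q.mean(0).round(4))
```

```text
[0.59482383 0.11211771 0.22850258] [-1.79828556e+02  2.56568375e-02 -6.76010840e+01] 0.08774445704354977 10.8833
[[     0      0    512    384 190502]
 [   234    104     51    134   3732]
 [     0    146     44     31    767]
 [     0    172     41     65   1602]]
[ 0.3827094  -0.9238688   0.59852797  0.10286271] -67.49839
0.04 846 [0.5797 0.1478 0.1164]
0.06 726 [0.5861 0.1332 0.1128]
0.08 324 [0.5949 0.1116 0.1125]
0.1 402 [0.6031 0.0926 0.1137]
0.12 591 [0.6101 0.0748 0.1152]
0.14 617 [0.6179 0.0561 0.1153]
0.16 225 [0.6231 0.0435 0.1142]
```

View pics/w7.png

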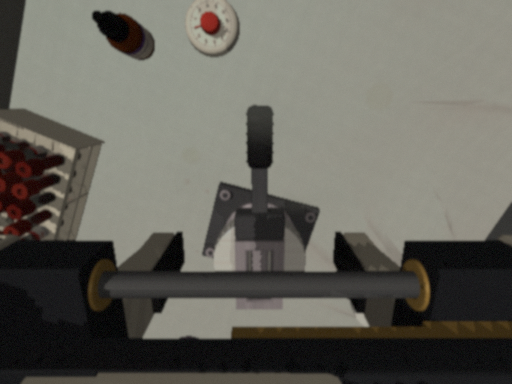

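The wrench sits flat, with housing and grip tops level at expected heights and yaw -67.5° along the bar. Now move to the black grip: +51 mm along the handle, down 141.5 mm.

Request:
{"op": "servo_tool", "data": {
  "grip": [-1,-1,-1,-1,-1,-1,-1,-1,-1,-1],
  "translation": [
    [0.0255,0,0],
    [0.0513,0,0],
    [0.0513,0,0.03],
    [0.0513,0,0.06],
    [0.0513,0,0.09],
    [0.0513,0,0.115],
    [0.0513,0,0.13],
    [0.0513,0,0.1415],
    [0.0513,0,0.1415],
    [0.0513,0,0.1415]
  ],
  "turn": [0,0,0,0,0,0,0,0,0,0]
}}

```text
time_s: 11.77
tcp_pos: [0.6135, 0.0642, 0.0848]
eef_rot: [179.9, -0.0, -67.6]
contact_force: [-0.0, 0.1, 0.6]
gripper_width: 0.0875
```

Request:
{"op": "servo_tool", "data": {
  "grip": [1,1,1,1,1,1,1,1,1,1],
  "translation": [
    [0,0,0],
    [0,0,0],
    [0,0,0],
    [0,0,0],
    [0,0,0],
    [0,0,0],
    [0,0,0],
    [0,0,0],
    [0,0,0],
    [0,0,0]
  ],
  "turn": [0,0,0,0,0,0,0,0,0,0],
  "newtons": 20
}}

```text
time_s: 12.6
tcp_pos: [0.6139, 0.0644, 0.0855]
eef_rot: [180.0, 0.0, -67.6]
contact_force: [0.4, 0.2, -0.8]
gripper_width: 0.0267
```

Request:
{"op": "servo_tool", "data": {
  "grip": [1,1,1,1,1],
  "translation": [
    [0,0,0],
    [0,0,0],
    [0,0,0],
    [0,0,0],
    [0,0,0]
  ],
  "turn": [0,0,0,0,0]
}}

```text
time_s: 13.02
tcp_pos: [0.6139, 0.0644, 0.0855]
eef_rot: [180.0, -0.0, -67.6]
contact_force: [0.9, -0.8, 0.8]
gripper_width: 0.0237
```

```bash
cat > q.py <<'E'
from h import *
s=r.get_state();p=s['tcp_pos'];psi=np.radians(s['eef_rot'][2]);c=np.array([.5605,.195]);v=p[:2]-c
F=s['contact_force'];t=np.array([np.sin(psi),-np.cos(psi)]);x=np.array([np.cos(psi),np.sin(psi)])
Ft=-F[:2]@t
print("t",s['time_s'],"tcp",p.round(4),"psi",np.degrees(psi).round(2),"phi",np.degrees(np.arctan2(v[1],v[0])).round(2),"R",np.hypot(*v).round(4),"Ft",Ft.round(2),"Fx",(F[:2]@x).round(2),"F",F.round(2),"M",s['moment'].round(3),"w",s['gripper_width'],"Mcap",(Ft*.141+s['moment'][2]).round(3), "rel 0.141Ft",(Ft*.141).round(3))
E
python3 q.py
```

```text
t 13.0167 tcp [0.6139 0.0644 0.0855] psi -67.6 phi -67.77 R 0.1411 Ft 0.56 Fx 1.09 F [ 0.93 -0.79  0.76] M [ 0.114 -0.088  0.001] w 0.023746772909530364 Mcap 0.08 rel 0.141Ft 0.079
```

Gripped (23.7 mm). Now turn in arcs about the cap axis, first 0.2 rad.

Request:
{"op": "servo_tool", "data": {
  "grip": [1,1,1,1,1,1,1],
  "translation": [
    [-0.0001,0.0056,0],
    [-0.0005,0.0113,0],
    [-0.001,0.0169,0],
    [-0.0018,0.0224,0],
    [-0.0028,0.028,0],
    [-0.0028,0.028,0],
    [-0.0028,0.028,0]
  ],
  "turn": [0.04,0.08,0.12,0.16,0.2,0.2,0.2]
}}

```text
time_s: 13.6
tcp_pos: [0.587, 0.0563, 0.0857]
eef_rot: [-180.0, 0.0, -79.0]
contact_force: [-0.1, 0.0, -1.6]
gripper_width: 0.0241
```

```bash
python3 q.py
```

```text
t 13.6 tcp [0.587  0.0563 0.0857] psi -78.98 phi -79.18 R 0.1412 Ft -0.13 Fx -0.05 F [-0.14  0.02 -1.56] M [ 0.014 -0.234 -0.073] w 0.024063347254445987 Mcap -0.091 rel 0.141Ft -0.019
```

Request:
{"op": "servo_tool", "data": {
  "grip": [1,1,1,1],
  "translation": [
    [-0.0001,0.0042,0],
    [-0.0003,0.0085,0],
    [-0.0007,0.0141,0],
    [-0.0007,0.0141,0]
  ],
  "turn": [0.03,0.06,0.1,0.1]
}}

```text
time_s: 13.93
tcp_pos: [0.5727, 0.0544, 0.0856]
eef_rot: [180.0, 0.0, -84.8]
contact_force: [-0.0, -0.1, -0.3]
gripper_width: 0.0239
```

```bash
python3 q.py
```

```text
t 13.9333 tcp [0.5727 0.0544 0.0856] psi -84.81 phi -85.04 R 0.1412 Ft -0.05 Fx 0.1 F [-0.04 -0.11 -0.34] M [-0.002 -0.282 -0.046] w 0.023941195190081168 Mcap -0.053 rel 0.141Ft -0.007
```

Run:
```python
from h import *
a=[]
p,d=capture("scene");a.append(cv2.resize(p[90:230,110:250],(380,380),interpolation=cv2.INTER_CUBIC))
c=calibration("wrist");p,d=capture("wrist");a.append(cv2.resize(p[:,:],(400,380)))
cv2.imwrite("pics/s8.png",np.hstack(a));cv2.imwrite("pics/w8.png",p)
```

```text
(no output)
```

View pics/s8.png

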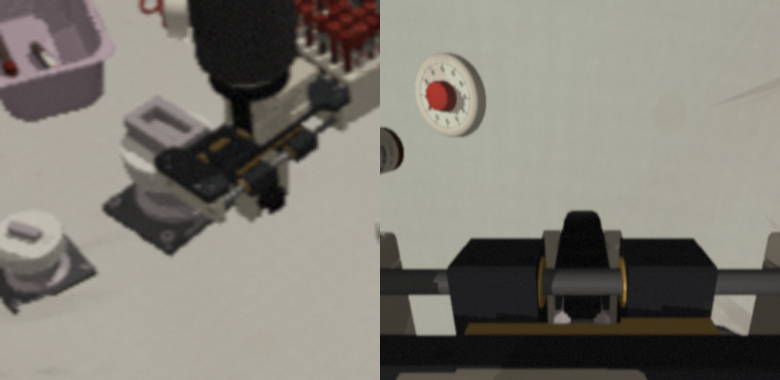

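Request:
{"op": "servo_tool", "data": {
  "grip": [1,1,1],
  "translation": [
    [-0.0001,0.0042,0],
    [-0.0003,0.0085,0],
    [-0.0007,0.0141,0]
  ],
  "turn": [0.03,0.06,0.1]
}}

```text
time_s: 14.28
tcp_pos: [0.5594, 0.0538, 0.0855]
eef_rot: [-180.0, -0.0, -90.5]
contact_force: [-0.0, 0.5, -0.5]
gripper_width: 0.0237
```

```bash
python3 q.py
```

```text
t 14.2833 tcp [0.5594 0.0538 0.0855] psi -90.45 phi -90.43 R 0.1412 Ft -0.05 Fx -0.54 F [-0.04  0.54 -0.5 ] M [ 0.455 -0.172  0.259] w 0.02374289384378492 Mcap 0.252 rel 0.141Ft -0.007
```

Cap drag now shows as about 0.26 N·m. Smaller steps from here.

Request:
{"op": "servo_tool", "data": {
  "grip": [1,1,1],
  "translation": [
    [-0.0001,0.0042,0],
    [-0.0002,0.0071,0],
    [-0.0002,0.0071,0]
  ],
  "turn": [0.03,0.05,0.05]
}}

```text
time_s: 14.53
tcp_pos: [0.5518, 0.0541, 0.0856]
eef_rot: [-180.0, 0.0, -93.4]
contact_force: [1.0, -0.5, -1.9]
gripper_width: 0.0237
```

```bash
python3 q.py
```

```text
t 14.5333 tcp [0.5518 0.0541 0.0856] psi -93.36 phi -93.54 R 0.1412 Ft 1.07 Fx 0.43 F [ 1.05 -0.49 -1.88] M [ 0.012 -0.319  0.035] w 0.023712399665564786 Mcap 0.186 rel 0.141Ft 0.151
```

Request:
{"op": "servo_tool", "data": {
  "grip": [1,1,1],
  "translation": [
    [-0.0001,0.0042,0],
    [-0.0002,0.0071,0],
    [-0.0002,0.0071,0]
  ],
  "turn": [0.03,0.05,0.05]
}}

```text
time_s: 14.78
tcp_pos: [0.5446, 0.0547, 0.0856]
eef_rot: [-180.0, 0.0, -96.2]
contact_force: [0.3, 0.6, -1.4]
gripper_width: 0.0238
```

```bash
python3 q.py
```

```text
t 14.7833 tcp [0.5446 0.0547 0.0856] psi -96.24 phi -96.46 R 0.1412 Ft 0.27 Fx -0.59 F [ 0.34  0.56 -1.44] M [ 0.005 -0.388  0.091] w 0.023803203104638116 Mcap 0.129 rel 0.141Ft 0.038
```

Request:
{"op": "servo_tool", "data": {
  "grip": [1,1,1],
  "translation": [
    [-0.0001,0.0042,0],
    [-0.0002,0.0071,0],
    [-0.0002,0.0071,0]
  ],
  "turn": [0.03,0.05,0.05]
}}

```text
time_s: 15.03
tcp_pos: [0.5375, 0.0557, 0.0856]
eef_rot: [-180.0, 0.0, -99.1]
contact_force: [1.2, -0.1, -1.5]
gripper_width: 0.0238
```

```bash
python3 q.py
```

```text
t 15.0333 tcp [0.5375 0.0557 0.0856] psi -99.13 phi -99.36 R 0.1412 Ft 1.2 Fx -0.05 F [ 1.19 -0.15 -1.51] M [ 0.057 -0.387  0.012] w 0.023821998751532465 Mcap 0.181 rel 0.141Ft 0.169
```

Request:
{"op": "servo_tool", "data": {
  "grip": [1,1,1],
  "translation": [
    [-0.0001,0.0042,0],
    [-0.0002,0.0071,0],
    [-0.0002,0.0071,0]
  ],
  "turn": [0.03,0.05,0.05]
}}

```text
time_s: 15.28
tcp_pos: [0.5305, 0.057, 0.0856]
eef_rot: [-180.0, 0.0, -102.0]
contact_force: [1.0, 0.5, -1.1]
gripper_width: 0.0241
```

```bash
python3 q.py
```

```text
t 15.2833 tcp [0.5305 0.057  0.0856] psi -102.0 phi -102.26 R 0.1412 Ft 0.87 Fx -0.75 F [ 1.01  0.55 -1.09] M [ 0.021 -0.522 -0.032] w 0.02413561228851784 Mcap 0.091 rel 0.141Ft 0.123
```

Request:
{"op": "servo_tool", "data": {
  "grip": [1,1,1],
  "translation": [
    [-0.0001,0.0042,0],
    [-0.0002,0.0071,0],
    [-0.0002,0.0071,0]
  ],
  "turn": [0.03,0.05,0.05]
}}

```text
time_s: 15.53
tcp_pos: [0.5236, 0.0587, 0.0856]
eef_rot: [-180.0, 0.0, -104.9]
contact_force: [1.3, 0.4, -1.7]
gripper_width: 0.0236
```

```bash
python3 q.py
```

```text
t 15.5333 tcp [0.5236 0.0587 0.0856] psi -104.86 phi -105.16 R 0.1413 Ft 1.11 Fx -0.75 F [ 1.27  0.44 -1.71] M [-0.017 -0.483 -0.024] w 0.023637020408973235 Mcap 0.132 rel 0.141Ft 0.157
```

Request:
{"op": "servo_tool", "data": {
  "grip": [1,1,1],
  "translation": [
    [-0.0001,0.0028,0],
    [-0.0001,0.0056,0],
    [-0.0001,0.0056,0]
  ],
  "turn": [0.02,0.04,0.04]
}}

```text
time_s: 15.78
tcp_pos: [0.5187, 0.0602, 0.0858]
eef_rot: [-179.9, 0.0, -107.2]
contact_force: [4.1, -1.6, -1.7]
gripper_width: 0.0238
```

```bash
python3 q.py
python3 - <<'E'
from h import *
p,d=capture("scene");cv2.imwrite("pics/s9.png",cv2.resize(p[90:230,110:250],(560,560),interpolation=cv2.INTER_CUBIC))
E
```

```text
t 15.7833 tcp [0.5187 0.0602 0.0858] psi -107.17 phi -107.23 R 0.1412 Ft 4.37 Fx 0.33 F [ 4.08 -1.61 -1.71] M [-0.572 -1.39   0.27 ] w 0.023780759595674637 Mcap 0.886 rel 0.141Ft 0.616
```

View pics/s9.png

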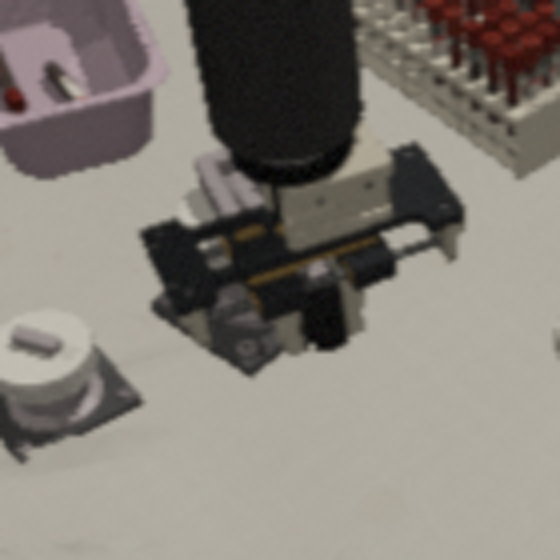

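The moment jumped to 0.89 N·m, so the cap is tight. Now very small steps into the break-over.

Request:
{"op": "servo_tool", "data": {
  "grip": [1,1,1],
  "translation": [
    [0,0.0014,0],
    [0,0.0028,0],
    [0,0.0028,0]
  ],
  "turn": [0.01,0.02,0.02]
}}

```text
time_s: 16.08
tcp_pos: [0.5162, 0.0609, 0.0857]
eef_rot: [-179.9, 0.0, -108.3]
contact_force: [5.3, -3.5, -3.4]
gripper_width: 0.0237
```

```bash
python3 q.py
```

```text
t 16.0833 tcp [0.5162 0.0609 0.0857] psi -108.26 phi -108.29 R 0.1412 Ft 6.16 Fx 1.62 F [ 5.34 -3.47 -3.37] M [-0.825 -1.752  0.42 ] w 0.023684693598659243 Mcap 1.288 rel 0.141Ft 0.868
```

Request:
{"op": "servo_tool", "data": {
  "grip": [1,1,1],
  "translation": [
    [0,0.0014,0],
    [0,0.0028,0],
    [0,0.0028,0]
  ],
  "turn": [0.01,0.02,0.02]
}}

```text
time_s: 16.33
tcp_pos: [0.5136, 0.0618, 0.0858]
eef_rot: [-179.9, 0.0, -109.4]
contact_force: [5.2, -2.9, -3.6]
gripper_width: 0.0239
```

```bash
python3 q.py
```

```text
t 16.3333 tcp [0.5136 0.0618 0.0858] psi -109.4 phi -109.41 R 0.1412 Ft 5.84 Fx 0.99 F [ 5.18 -2.87 -3.58] M [-0.733 -1.605  0.389] w 0.023875082162905476 Mcap 1.213 rel 0.141Ft 0.823
```

Request:
{"op": "servo_tool", "data": {
  "grip": [1,1,1],
  "translation": [
    [0,0.0014,0],
    [0,0.0028,0],
    [0,0.0028,0]
  ],
  "turn": [0.01,0.02,0.02]
}}

```text
time_s: 16.58
tcp_pos: [0.5109, 0.0628, 0.0857]
eef_rot: [-180.0, 0.0, -110.5]
contact_force: [3.9, -1.4, -2.6]
gripper_width: 0.0239
```

```bash
python3 q.py
```

```text
t 16.5833 tcp [0.5109 0.0628 0.0857] psi -110.54 phi -110.57 R 0.1412 Ft 4.12 Fx -0.07 F [ 3.88 -1.38 -2.63] M [-0.596 -1.655  0.33 ] w 0.023919579277803686 Mcap 0.91 rel 0.141Ft 0.58
```

Request:
{"op": "servo_tool", "data": {
  "grip": [1,1,1],
  "translation": [
    [0,0.0014,0],
    [0,0.0028,0],
    [0,0.0028,0]
  ],
  "turn": [0.01,0.02,0.02]
}}

```text
time_s: 16.83
tcp_pos: [0.5084, 0.0638, 0.0858]
eef_rot: [-179.9, 0.0, -111.7]
contact_force: [3.1, -2.0, -2.2]
gripper_width: 0.0236
```

```bash
python3 q.py
```

```text
t 16.8333 tcp [0.5084 0.0638 0.0858] psi -111.68 phi -111.65 R 0.1412 Ft 3.62 Fx 0.67 F [ 3.12 -1.96 -2.24] M [-0.727 -1.371  0.298] w 0.023629453329723746 Mcap 0.809 rel 0.141Ft 0.511
```

Request:
{"op": "servo_tool", "data": {
  "grip": [1,1],
  "translation": [
    [0,0.002,0],
    [0,0.002,0]
  ],
  "turn": [0.014,0.014]
}}

```text
time_s: 17.0
tcp_pos: [0.5064, 0.0645, 0.0857]
eef_rot: [-180.0, 0.0, -112.5]
contact_force: [8.9, -3.6, -3.9]
gripper_width: 0.0239
```

```bash
python3 q.py
```

```text
t 17.0 tcp [0.5064 0.0645 0.0857] psi -112.49 phi -112.5 R 0.1412 Ft 9.61 Fx -0.04 F [ 8.9  -3.64 -3.94] M [-1.103 -3.043  0.372] w 0.02390579155669416 Mcap 1.727 rel 0.141Ft 1.355
```

Request:
{"op": "servo_tool", "data": {
  "grip": [1,1,1,1,1,1],
  "translation": [
    [0,-0.0028,0],
    [-0.0001,-0.0056,0],
    [-0.0003,-0.0085,0],
    [-0.0005,-0.0113,0],
    [-0.0008,-0.0152,0],
    [-0.0008,-0.0152,0]
  ],
  "turn": [-0.02,-0.04,-0.06,-0.08,-0.108,-0.108]
}}

```text
time_s: 17.5
tcp_pos: [0.5206, 0.0595, 0.0855]
eef_rot: [180.0, 0.0, -106.2]
contact_force: [1.8, 0.8, -0.5]
gripper_width: 0.0239
```

```bash
python3 q.py
```

```text
t 17.5 tcp [0.5206 0.0595 0.0855] psi -106.24 phi -106.41 R 0.1413 Ft 1.52 Fx -1.3 F [ 1.82  0.82 -0.51] M [ 0.407 -0.594  0.006] w 0.023942505087072515 Mcap 0.22 rel 0.141Ft 0.214
```

The moment peaked at about 1.29 N·m and dropped to 0.81, which looks like the click. The last reading of 1.73 is odd, though. I'll repeat the curve carefully, staying within the same angle, to see whether it reproduces.

```bash
cat > q2.py <<'E'
from h import *
L=[]
for i in range(3):
    s=r.get_state();p=s['tcp_pos'];psi=np.radians(s['eef_rot'][2]);v=p[:2]-[.5605,.195];F=s['contact_force']
    Ft=-F[0]*np.sin(psi)+F[1]*np.cos(psi);L.append([np.degrees(psi),np.degrees(np.arctan2(v[1],v[0])),Ft,s['moment'][2],Ft*.141+s['moment'][2]])
    if i<2: capture("top")
L=np.array(L);print(s['time_s'],"psi phi Ft Mz Mcap mean",L.mean(0).round(3),"Mcap",L[:,4].round(2))
E
python3 q2.py
```

```text
17.6 psi phi Ft Mz Mcap mean [-1.06318e+02 -1.06488e+02  1.50400e+00  3.60000e-02  2.48000e-01] Mcap [0.22 0.28 0.25]
```

Request:
{"op": "servo_tool", "data": {
  "grip": [1,1,1,1],
  "translation": [
    [0,0.0014,0],
    [0,0.0028,0],
    [0,0.0028,0],
    [0,0.0028,0]
  ],
  "turn": [0.01,0.02,0.02,0.02]
}}

```text
time_s: 17.93
tcp_pos: [0.5181, 0.0603, 0.0858]
eef_rot: [-179.9, 0.0, -107.5]
contact_force: [6.0, -1.7, -3.6]
gripper_width: 0.0238
```

```bash
python3 q2.py
```

```text
18.0333 psi phi Ft Mz Mcap mean [-107.475 -107.482    5.729    0.264    1.072] Mcap [1.15 1.08 0.99]
```

Request:
{"op": "servo_tool", "data": {
  "grip": [1,1,1,1],
  "translation": [
    [0,0.0014,0],
    [0,0.0028,0],
    [0,0.0028,0],
    [0,0.0028,0]
  ],
  "turn": [0.01,0.02,0.02,0.02]
}}

```text
time_s: 18.37
tcp_pos: [0.5154, 0.0612, 0.0858]
eef_rot: [-179.9, 0.0, -108.6]
contact_force: [6.1, -1.4, -1.9]
gripper_width: 0.0237
```

```bash
python3 q2.py
```

```text
18.4667 psi phi Ft Mz Mcap mean [-108.617 -108.617    6.032    0.286    1.137] Mcap [1.18 1.03 1.21]
```

Request:
{"op": "servo_tool", "data": {
  "grip": [1,1,1,1],
  "translation": [
    [0,0.0014,0],
    [0,0.0028,0],
    [0,0.0028,0],
    [0,0.0028,0]
  ],
  "turn": [0.01,0.02,0.02,0.02]
}}

```text
time_s: 18.8
tcp_pos: [0.5127, 0.0621, 0.0858]
eef_rot: [-179.9, 0.0, -109.8]
contact_force: [4.8, -0.4, -3.2]
gripper_width: 0.0235
```

```bash
python3 q2.py
```

```text
18.9 psi phi Ft Mz Mcap mean [-109.767 -109.783    5.301    0.268    1.016] Mcap [0.9  1.06 1.09]
```

Request:
{"op": "servo_tool", "data": {
  "grip": [1,1,1,1],
  "translation": [
    [0,0.0014,0],
    [0,0.0028,0],
    [0,0.0028,0],
    [0,0.0028,0]
  ],
  "turn": [0.01,0.02,0.02,0.02]
}}

```text
time_s: 19.23
tcp_pos: [0.51, 0.063, 0.0858]
eef_rot: [-180.0, 0.0, -110.9]
contact_force: [4.9, 0.1, -2.3]
gripper_width: 0.0237
```

```bash
python3 q2.py
```

```text
19.3333 psi phi Ft Mz Mcap mean [-110.904 -110.957    4.679    0.252    0.912] Mcap [0.92 0.94 0.87]
```

Request:
{"op": "servo_tool", "data": {
  "grip": [1,1,1,1],
  "translation": [
    [0,0.0014,0],
    [0,0.0028,0],
    [0,0.0028,0],
    [0,0.0028,0]
  ],
  "turn": [0.01,0.02,0.02,0.02]
}}

```text
time_s: 19.67
tcp_pos: [0.5075, 0.064, 0.0859]
eef_rot: [-179.9, 0.0, -112.0]
contact_force: [4.2, -1.3, -1.3]
gripper_width: 0.0233
```

```bash
python3 q2.py
```

```text
19.7667 psi phi Ft Mz Mcap mean [-112.034 -111.993    4.556    0.356    0.998] Mcap [0.98 0.78 1.24]
```

The break-over reproduces: it gives at about 1.1 N·m near -107.5°, then falls to about 0.95 at -112° (about 0.08 rad). Click confirmed, so ease back and let go.

Request:
{"op": "servo_tool", "data": {
  "grip": [1,1,1,1,1,1,1],
  "translation": [
    [0,-0.0028,0],
    [-0.0001,-0.0056,0],
    [-0.0003,-0.0085,0],
    [-0.0005,-0.0113,0],
    [-0.0008,-0.0152,0],
    [-0.001,-0.0169,0],
    [-0.001,-0.0169,0]
  ],
  "turn": [-0.02,-0.04,-0.06,-0.08,-0.108,-0.12,-0.12]
}}

```text
time_s: 20.35
tcp_pos: [0.5226, 0.0583, 0.0854]
eef_rot: [179.9, -0.0, -105.2]
contact_force: [-0.8, 0.6, 0.4]
gripper_width: 0.024
```

```bash
python3 q2.py
```

```text
20.45 psi phi Ft Mz Mcap mean [-1.05226e+02 -1.05521e+02 -4.11000e-01  1.50000e-02 -4.30000e-02] Mcap [-0.19  0.03  0.03]
```

Request:
{"op": "servo_tool", "data": {
  "grip": [-1,-1,-1,-1,-1,-1,-1,-1,-1,-1],
  "translation": [
    [0,0,0],
    [0,0,0],
    [0,0,0],
    [0,0,0],
    [0,0,0],
    [0,0,0],
    [0,0,0],
    [0,0,0],
    [0,0,0],
    [0,0,0]
  ],
  "turn": [0,0,0,0,0,0,0,0,0,0]
}}

```text
time_s: 21.28
tcp_pos: [0.5231, 0.0584, 0.0856]
eef_rot: [180.0, -0.0, -105.2]
contact_force: [0.0, 0.3, 0.1]
gripper_width: 0.0842
```

Request:
{"op": "servo_tool", "data": {
  "grip": [-1,-1,-1,-1,-1,-1,-1,-1],
  "translation": [
    [0,0,-0.01],
    [0,0,-0.03],
    [0,0,-0.06],
    [-0.01,0,-0.09],
    [-0.03,0,-0.12],
    [-0.051,0,-0.142],
    [-0.051,0,-0.142],
    [-0.051,0,-0.142]
  ],
  "turn": [0,0,0,0,0,0,0,0]
}}

```text
time_s: 21.95
tcp_pos: [0.5372, 0.1088, 0.2296]
eef_rot: [-179.9, 0.1, -105.1]
contact_force: [-0.5, -0.1, -0.6]
gripper_width: 0.0875
```

```bash
cat > ax.py <<'E'
from h import *
import sys
n=sys.argv[1]
s=r.get_state();print(s['tcp_pos'],s['eef_rot'],s['gripper_width'],s['time_s'])
c=calibration("wrist");p,d=capture("wrist");np.savez(f"pics/{n}.npz",d=d,p=p,**c);cv2.imwrite(f"pics/{n}.png",p)
C=cloud(c,d);m=(C[...,2]>.10)&(C[...,2]<.135);m[238:]=False;m[:,:150]=False;m[:,350:]=False
nn,l,st,ce=cv2.connectedComponentsWithStats(m.astype(np.uint8))
i=1+st[1:,4].argmax();k=l==i;Q=C[k]
L=cv2.fitLine(np.float32(Q[:,:2]),cv2.DIST_HUBER,0,.001,.001).ravel();print(L,np.degrees(np.arctan2(L[1],L[0])))
u=L[:2]*np.sign(-L[1]);s=(Q[:,:2]-[.5605,.195])@u
print("grip end s",np.percentile(s,99.8),"lat offset of axis from cap",np.cross(u,L[2:]-[.5605,.195]))
for a in np.arange(.04,.18,.02):
    q=Q[(s>a)&(s<a+.02)]
    if len(q)>20:print(a.round(3),len(q),q.mean(0).round(4))
E
python3 ax.py w10
```

```text
[0.53716565 0.10876534 0.22961288] [-1.79858941e+02  1.44259919e-01 -1.05110775e+02] 0.08752625843837666 21.95
[0.2615667  0.9651854  0.53354144 0.09977572] 74.83695
grip end s 0.16825835347858326 lat offset of axis from cap -0.0011125082242244358
0.04 901 [0.5463 0.1467 0.1163]
0.06 745 [0.542  0.1307 0.1129]
0.08 337 [0.5356 0.1084 0.1125]
0.1 402 [0.5304 0.0882 0.1135]
0.12 580 [0.5253 0.0696 0.1151]
0.14 630 [0.5202 0.0502 0.1151]
0.16 244 [0.5165 0.0368 0.1144]ax.py:11: DeprecationWarning: Arrays of 2-dimensional vectors are deprecated. Use arrays of 3-dimensional vectors instead. (deprecated in NumPy 2.0)
  print("grip end s",np.percentile(s,99.8),"lat offset of axis from cap",np.cross(u,L[2:]-[.5605,.195]))
```

View pics/w10.png

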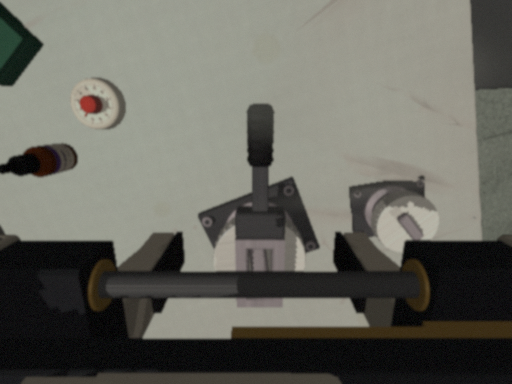

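The wrench is straight at yaw -105.2°, with the tool centred over the shaft. Descend and grip the shaft.

Request:
{"op": "servo_tool", "data": {
  "grip": [-1,-1,-1,-1,-1,-1,-1,-1,-1],
  "translation": [
    [0,0,0.03],
    [0,0,0.06],
    [0,0,0.09],
    [0,0,0.115],
    [0,0,0.13],
    [0,0,0.138],
    [0,0,0.1425],
    [0,0,0.1425],
    [0,0,0.1425]
  ],
  "turn": [0,0,0,0,0,0,0,0,0]
}}

```text
time_s: 22.75
tcp_pos: [0.5368, 0.1076, 0.0857]
eef_rot: [-180.0, 0.0, -105.2]
contact_force: [0.0, -0.5, 0.2]
gripper_width: 0.0877
```

Request:
{"op": "servo_tool", "data": {
  "grip": [1,1,1,1,1,1,1,1,1,1],
  "translation": [
    [0,0,0],
    [0,0,0],
    [0,0,0],
    [0,0,0],
    [0,0,0],
    [0,0,0],
    [0,0,0],
    [0,0,0],
    [0,0,0],
    [0,0,0]
  ],
  "turn": [0,0,0,0,0,0,0,0,0,0],
  "newtons": 50
}}

```text
time_s: 23.58
tcp_pos: [0.5364, 0.1076, 0.085]
eef_rot: [180.0, -0.0, -105.2]
contact_force: [-0.0, -1.1, -0.9]
gripper_width: 0.0267
```

Request:
{"op": "servo_tool", "data": {
  "grip": [1,1,1,1,1,1],
  "translation": [
    [0,0,0],
    [0,0,0],
    [0,0,0],
    [0,0,0],
    [0,0,0],
    [0,0,0]
  ],
  "turn": [0,0,0,0,0,0]
}}

```text
time_s: 24.08
tcp_pos: [0.5363, 0.1076, 0.085]
eef_rot: [180.0, -0.0, -105.2]
contact_force: [-0.8, 0.2, 0.1]
gripper_width: 0.0156
```

Request:
{"op": "servo_tool", "data": {
  "grip": [1,1,1,1,1,1,1,1,1,1],
  "translation": [
    [0,0,-0.004],
    [0,0,-0.01],
    [0,0,-0.018],
    [0,0,-0.028],
    [0,0,-0.045],
    [0,0,-0.07],
    [0,0,-0.095],
    [0,0,-0.11],
    [0,0,-0.11],
    [0,0,-0.11]
  ],
  "turn": [0,0,0,0,0,0,0,0,0,0]
}}

```text
time_s: 24.92
tcp_pos: [0.5367, 0.1079, 0.1964]
eef_rot: [-179.9, 0.1, -105.2]
contact_force: [-0.2, 0.7, -2.7]
gripper_width: 0.0156
```

Run:
```python
from h import *
s=r.get_state();print(s['tcp_pos'],s['eef_rot'],s['gripper_width'],s['time_s'],s['contact_force'])
a=[]
for n in ("wrist","scene"):
    c=calibration(n);p,d=capture(n);a.append(cv2.resize(p,(400,300)));
    if n=="wrist":
        C=cloud(c,d);ps=np.radians(s['eef_rot'][2]);u=np.array([np.cos(ps),np.sin(ps)]);t=s['tcp_pos'][:2]
        m=np.zeros(d.shape,bool);m[90:225,225:295]=True;m&=(C[...,2]>.15)&(d>0);Q=C[m];ss=(Q[:,:2]-t)@u;l=(Q[:,:2]-t)@[u[1],-u[0]]
        for b in np.arange(.02,.085,.01):
            k=(ss>b)&(ss<b+.01)
            if k.sum()>20:print(b.round(3),k.sum(),np.median(Q[k][:,2]).round(4),l[k].mean().round(4))
        print("end",np.percentile(ss,99.8))
cv2.imwrite("pics/s11.png",np.hstack(a))
```

```text
[0.53665018 0.10792718 0.19640102] [-1.79906134e+02  1.23086847e-01 -1.05190028e+02] 0.015611015623311426 24.9167 [-0.16508626  0.71881386 -2.6965818 ]
0.02 431 0.2272 0.0
0.03 1080 0.227 0.0001
0.04 1169 0.227 0.0001
0.05 1232 0.2271 0.0
0.06 1321 0.2271 -0.0
0.07 1044 0.2262 -0.0
end 0.07782272637999907
```

View pics/s11.png

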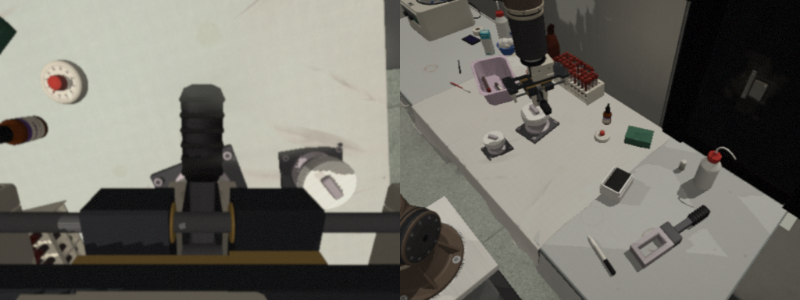

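The wrench is held level, gripped 2 mm further out than at first. Now carry it back to the block (target TCP (0.6645, -0.1945), yaw 13.5°).

Request:
{"op": "servo_tool", "data": {
  "grip": [1,1,1,1,1,1,1,1,1,1],
  "translation": [
    [0.01,-0.008,0],
    [0.025,-0.02,0],
    [0.04,-0.032,0],
    [0.055,-0.043,0],
    [0.07,-0.055,0],
    [0.085,-0.067,0],
    [0.1,-0.079,0],
    [0.115,-0.09,0],
    [0.125,-0.098,0],
    [0.13,-0.102,0]
  ],
  "turn": [-0.06,-0.17,-0.28,-0.39,-0.5,-0.61,-0.72,-0.83,-0.94,-1.04]
}}

```text
time_s: 25.85
tcp_pos: [0.6005, -0.0461, 0.1932]
eef_rot: [179.9, 0.1, -45.4]
contact_force: [0.0, 0.6, -2.1]
gripper_width: 0.0158
```

Request:
{"op": "servo_tool", "data": {
  "grip": [1,1,1,1,1,1,1,1,1],
  "translation": [
    [0,0,0],
    [0,0,0],
    [0,0,0],
    [0,0,0],
    [0,0,0],
    [0,0,0],
    [0,0,0],
    [0,0,0],
    [0,0,0]
  ],
  "turn": [-0.1,-0.2,-0.31,-0.42,-0.53,-0.64,-0.74,-0.8,-0.8]
}}

```text
time_s: 26.6
tcp_pos: [0.6001, -0.0446, 0.1935]
eef_rot: [180.0, 0.1, 0.4]
contact_force: [-1.2, 0.3, -2.7]
gripper_width: 0.0157
```

Request:
{"op": "servo_tool", "data": {
  "grip": [1,1,1,1,1,1,1,1,1,1],
  "translation": [
    [0.008,0.02,0],
    [0.02,0.045,0],
    [0.032,0.075,0],
    [0.044,0.105,0],
    [0.054,0.13,0],
    [0.06,0.143,0],
    [0.0634,0.1504,0],
    [0.0634,0.1504,0],
    [0.0634,0.1504,0],
    [0.0634,0.1504,0]
  ],
  "turn": [-0.03,-0.07,-0.11,-0.15,-0.19,-0.22,-0.229,-0.229,-0.229,-0.229]
}}

```text
time_s: 27.43
tcp_pos: [0.6644, -0.1938, 0.1946]
eef_rot: [-180.0, 0.0, 13.3]
contact_force: [0.2, -0.4, -2.1]
gripper_width: 0.0154
```

Run:
```python
from h import *
s=r.get_state();print(s['tcp_pos'],s['eef_rot'],s['gripper_width'],s['time_s'],s['contact_force'])
c=calibration("top");p,d=capture("top");C=cloud(c,d)
m=np.zeros(d.shape,bool);m[170:225,150:205]=True;m&=(C[...,2]>.1015)&(C[...,2]<.115);Q=C[m]
print("bar",m.sum(),cv2.minAreaRect(np.float32(Q[:,:2])))
a=[cv2.resize(p[120:270,140:330],(400,316))]
p,d=capture("scene");a.append(cv2.resize(p[150:276,210:370],(400,316)))
cv2.imwrite("pics/s12.png",np.hstack(a))
```

```text
[ 0.66441685 -0.19377182  0.19462306] [-1.79970066e+02  4.29742946e-02  1.33103910e+01] 0.015364267430448622 27.4333 [ 0.16070004 -0.37089963 -2.05829054]
bar 85 ((0.5580981969833374, 0.1955302655696869), (0.05179279297590256, 0.017358703538775444), 83.38668823242188)
```

View pics/s12.png

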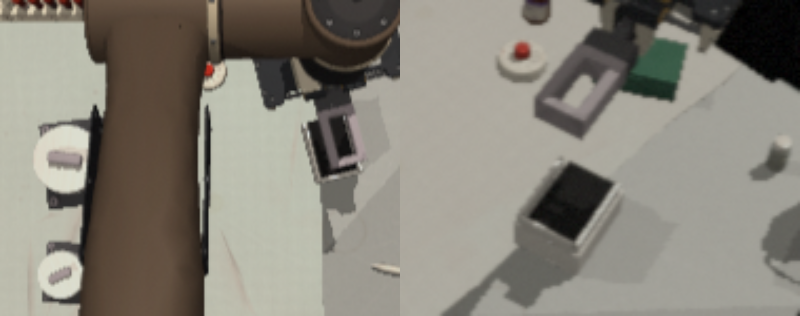

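The bar now lies at about -96.6°, so it turned about 0.51 rad. That implies a start of about 0.29, which is within the stated range. The block at about (335,150) in the left panel is empty and the wrench hangs over it. Lower to just above the rims.

Request:
{"op": "servo_tool", "data": {
  "grip": [1,1,1,1,1,1,1,1,1,1],
  "translation": [
    [0,0.0007,0.015],
    [0,0.0007,0.035],
    [0,0.0007,0.06],
    [0,0.0007,0.085],
    [0,0.0007,0.11],
    [0,0.0007,0.125],
    [0,0.0007,0.135],
    [0,0.0007,0.14],
    [0,0.0007,0.14],
    [0,0.0007,0.14]
  ],
  "turn": [-0.003,-0.003,-0.003,-0.003,-0.003,-0.003,-0.003,-0.003,-0.003,-0.003]
}}

```text
time_s: 28.37
tcp_pos: [0.6657, -0.1952, 0.0561]
eef_rot: [180.0, -0.1, 13.6]
contact_force: [-0.4, 0.3, -1.3]
gripper_width: 0.0155
```

Run:
```python
from h import *
s=r.get_state();print(s['tcp_pos'],s['eef_rot'],s['time_s'],s['contact_force'])
p,d=capture("top");a=[cv2.resize(p[130:220,260:330],(311,400),interpolation=cv2.INTER_CUBIC)]
p,d=capture("scene");a.append(cv2.resize(p[175:275,235:335],(400,400),interpolation=cv2.INTER_CUBIC))
cv2.imwrite("pics/s13.png",np.hstack(a))
```

```text
[ 0.66569692 -0.19516646  0.05608402] [ 1.79964502e+02 -6.82021435e-02  1.35633837e+01] 28.3667 [-0.38180599  0.32939472 -1.32226298]
```

View pics/s13.png

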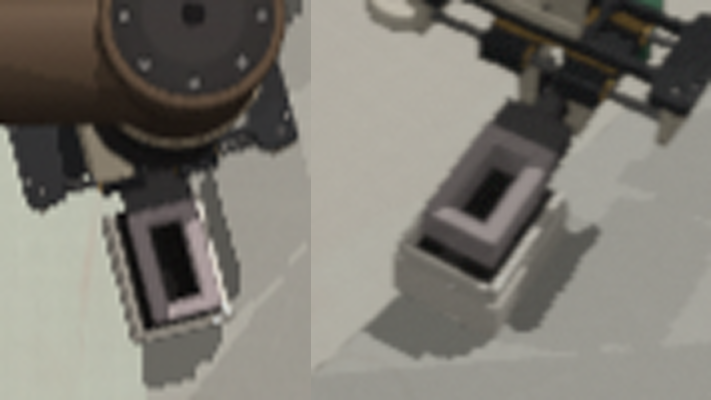

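The head is centred between the rims, as it was at the start. I'll shift 3 mm away from the back rim for clearance and lower.

Request:
{"op": "servo_tool", "data": {
  "grip": [1,1,1,1,1,1,1,1,1],
  "translation": [
    [0.003,0,0],
    [0.003,0,0.004],
    [0.003,0,0.008],
    [0.003,0,0.012],
    [0.003,0,0.016],
    [0.003,0,0.019],
    [0.003,0,0.021],
    [0.003,0,0.021],
    [0.003,0,0.021]
  ],
  "turn": [0,0,0,0,0,0,0,0,0]
}}

```text
time_s: 29.22
tcp_pos: [0.6679, -0.1947, 0.0339]
eef_rot: [-180.0, 0.0, 13.5]
contact_force: [-0.4, -1.3, -2.1]
gripper_width: 0.0157
```

Request:
{"op": "servo_tool", "data": {
  "grip": [1,1,-1,-1,-1,-1,-1,-1,-1,-1],
  "translation": [
    [0,0,0.001],
    [0,0,0.001],
    [0,0,0.001],
    [0,0,0.001],
    [0,0,0.001],
    [0,0,0.001],
    [0,0,0.001],
    [0,0,0.001],
    [0,0,0.001],
    [0,0,0.001]
  ],
  "turn": [0,0,0,0,0,0,0,0,0,0]
}}

```text
time_s: 30.05
tcp_pos: [0.6679, -0.1947, 0.0331]
eef_rot: [180.0, 0.0, 13.5]
contact_force: [0.4, 0.4, -0.2]
gripper_width: 0.0633
```

Request:
{"op": "servo_tool", "data": {
  "grip": [-1,-1,-1,-1,-1,-1,-1,-1,-1,-1],
  "translation": [
    [0,0,0],
    [0,0,0],
    [0,0,0],
    [0,0,-0.02],
    [0,0,-0.05],
    [0,0,-0.09],
    [-0.02,0,-0.13],
    [-0.04,0,-0.16],
    [-0.05,0,-0.19],
    [-0.05,0,-0.19]
  ],
  "turn": [0,0,0,0,0,0,0,0,0,0]
}}

```text
time_s: 30.88
tcp_pos: [0.6206, -0.2078, 0.2315]
eef_rot: [179.7, -0.6, 13.5]
contact_force: [1.8, 0.1, 1.6]
gripper_width: 0.0876
```

Run:
```python
from h import *
s=r.get_state();print(s['tcp_pos'],s['eef_rot'],s['time_s'],s['contact_force'],s['gripper_width'])
c=calibration("wrist");p,d=capture("wrist");cv2.imwrite("pics/w14.png",p);C=cloud(c,d);g=p.max(2)
def rep(n,k,z):
    Q=C[k];cn=max(cv2.findContours(k.astype(np.uint8),0,1)[0],key=cv2.contourArea)[:,0]
    W=ray(c,cn,z)[:,:2].astype(np.float32);print(n,k.sum(),np.median(Q[:,2]).round(4),cv2.minAreaRect(W))
m=np.zeros(d.shape,bool);m[:238,180:350]=True
rep("head",m&(C[...,2]>.0605)&(C[...,2]<.075)&(np.hypot(C[...,0]-.578,C[...,1]+.214)<.085),.066)
k=m&(C[...,2]>.0605)&(C[...,2]<.075)
for x in np.arange(.53,.65,.02):
    q=k&(abs(C[...,0]-x)<.01);print(x.round(2),q.sum(),C[q].mean(0).round(4) if q.any() else '')
```

```text
[ 0.62060571 -0.20777106  0.23148371] [179.7198304   -0.573107    13.54095013] 30.8833 [1.84319814 0.13223329 1.57200876] 0.08757796681270101
head 2634 0.0645 ((0.5994301438331604, -0.21083186566829681), (0.09644198417663574, 0.049772534519433975), 13.473237991333008)
0.53 0 
0.55 188 [ 0.554  -0.2145  0.0641]
0.57 339 [ 0.57   -0.2173  0.0646]
0.59 360 [ 0.5901 -0.2128  0.0646]
0.61 591 [ 0.6115 -0.2078  0.0645]
0.63 796 [ 0.6301 -0.2033  0.0645]
```

View pics/w14.png

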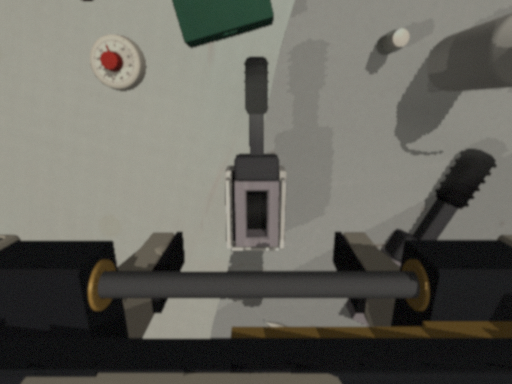

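The wrench lies flat between the rims: head top reads 0.0645 everywhere, the same as at the start, and yaw is 13.5°. One last overall look before handing in.

Run:
```python
from h import *
c=calibration("top");p,d=capture("top");C=cloud(c,d)
for n,(x0,x1,y0,y1,za,zb) in dict(bar=(150,205,170,225,.1015,.115),timer=(225,250,143,167,.02,.05),bottle=(215,235,120,140,.03,.12),box=(250,290,110,142,.02,.05)).items():
    m=np.zeros(d.shape,bool);m[y0:y1,x0:x1]=True;m&=(C[...,2]>za)&(C[...,2]<zb)&(d>0);Q=C[m]
    if len(Q)>10:print(n,m.sum(),Q.mean(0).round(4),cv2.minAreaRect(np.float32(Q[:,:2])))
cv2.imwrite("pics/t15.png",cv2.resize(p[90:270,140:400],(780,540)))
p,d=capture("scene");cv2.imwrite("pics/s15.png",p)
```

```text
bar 83 [0.5579 0.1945 0.1061] ((0.5582156777381897, 0.19543232023715973), (0.05188463255763054, 0.01729191653430462), 82.26791381835938)
box 145 [ 0.8219 -0.1364  0.0351] ((0.8269760012626648, -0.12931373715400696), (0.03481132537126541, 0.08479179441928864), 1.046890377998352)
```

View pics/s15.png

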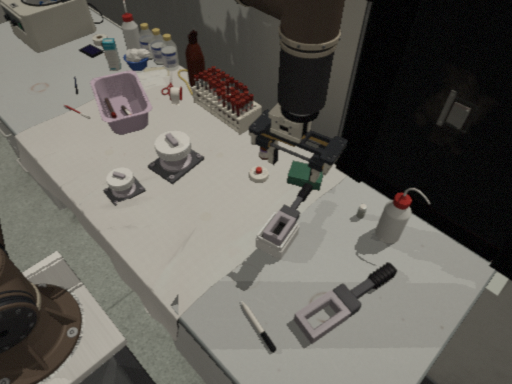

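The scene shows the wrench on its block at (280,230). The timer (259,172) and the box (306,176) are where they were. The bottle is hidden behind the gripper, which never came near it.

```bash
python3 -c "
from plant import order,r
print(order.close_job(), r.get_state()['time_s'])"
```

```text
the job is handed in; nothing more can be done
the job is handed in; nothing more can be done
```

The job is handed in. I set the small wrench over the bar of the large cap and let go, then took it by the black grip and turned the cap clockwise until it clicked. I backed off, lifted the wrench and laid it back on its rest block, at about 31 s of the 72 s allowed.

**Click:** the moment gave way at 1.1–1.3 N·m with the grip near -107.5°. It fell to about 0.9–1.0 N·m near -112°, roughly 0.08 rad of break-over.
- **Odd reading:** one reading during the first pass showed 1.7 N·m. I took it as a transient, eased back and repeated the pull to the same angle. The same curve came back without the spike.

**Cap:** the bar turned about 0.51–0.53 rad, and the cap held against 1.1 N·m where its drag is only about 0.3, so I take it to be tight. The joint value cannot be read directly. The wrench and the bar were about 10° apart at the stop, slightly more than the 8° of play I had worked out.

**Wrench on the block:** flat at its original height reading, between the rims, yaw 13.5°. I deliberately set it about 3 mm towards the open side to clear the back rim. The fingers were open and well clear.

**Bystanders:** the timer and slide box look unmoved in the scene view. The bottle was hidden behind the gripper in that last picture, so I did not see it again. The arm never came near it.

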